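Release the bevel jig and hold its flap at the set angle

ROBOT

A 6-joint arm with a two-finger parallel gripper is mounted at the origin on the work surface. World frame = base frame: x ahead of the robot, y to its left, z up, the work surface at z = 0. Lengths are in mm, angles in rad, forces in N, time in s.
With the tool pointing down it reaches from about 400 to 925 mm from the base axis. Payload 12.5 kg.
Tool frame: the origin (TCP) lies midway between the tips of the shut fingers; the grasp point (between the pads) lies 19 mm behind it (env.grip_depth is the distance from the TCP to the grasp point, in mm); z points along the fingers, y is the line along which they close (so a half turn about z gives the same grasp; the last joint's range is limited). The gripper opens to 95 mm and grips with 3 to 60 N. Pads are 20 mm wide; open, the fingers measure 119 mm over their backs; the gripper's body (75 mm by 180 mm) begins 59 mm behind the grasp point.
Start: joints at [-0.106, 0.491, 1.559, -0, 1.092, -0.106], TCP at [625.017, 0.021, 214.661] pointing down, gripper open.
Joint ranges: [-3.1, 3.1], [-0.84, 2.19], [0.05, 2.79], [-1.13, 4.28], [0.06, 2.93], [-2.69, 2.69]. Speed limits (rad/s): [2.22, 2.22, 2.79, 3.14, 3.14, 3.14].

INTERFACE

Orientations are given as [roll, pitch, yaw] about the fixed x, y, z axes, in that order (R = Rz(yaw) Ry(pitch) Rx(roll)).
In Python, from cell import monitor, viewer, order, env gives the robot as it stands.
- The arm moves only by the tool move_arm, never from a script. Its argument "moves" is one flat list of numbers, 4 for each row, row after row: the shift along the tool's x, y, z normalised to -1 to 1, where 1 is 0.15 m, then the turn about the tool's z normalised to -1 to 1, where 1 is pi/2 rad. A call has 1 to 10 rows; each row shifts and turns the commanded pose from where the row before left it, along the tool's axes as they then stand; what a row does not reach is not made up. A row lasts 1/8 s, in which the tool goes at most 62.5 mm and 10.7 degrees, less where a joint would pass 70% of its speed; a pose out of reach is approached as far as the arm can. A call with a number of a shift or a turn outside -1 to 1 is refused whole. A call with a gripper value outside its range is refused whole. "claw" is the finger opening in mm, from 0 to 95.1, set as the call begins (left out, the last holds). The fingers move at their own pace and stop on an object; the grip force is fixed at half the most. Time passes only in rows, so rows that do not move let the fingers close. It gives the time, the measured TCP pose, the force, the opening and the grip force at its end, in the units of the state.
- monitor.state(): the state, without advancing time (a new reading comes with each control period).
- viewer.read_camera(name): name is "scene" or "side" or "wrist"; returns the picture (420x560x3 uint8, red, green, blue); there is no depth.
- viewer.camera_info(name): a dict with "K" (3x3 intrinsics, pixels), "dist_coeffs" ([k1, k2, p1, p2, k3] as OpenCV has them; the pictures are not rectified), "camera_from_world" (4x4, takes a point from world to camera coordinates). Camera axes: x right, y down, z forward; pixel columns grow to the right and rows downward; lengths in mm; the calibration is good to about 2 mm. A picture is of the moment at which its call begins: read the wrist's pose just before it. camera_info takes no time and is no camera call; for the wrist camera it gives the pose at the moment of the call.
- order.job_done(): hands the job in; it is judged then, once.
The state is a dict: "t": time; "joints": joint angles; "qvel": joint speeds; "tau": joint torques, N m; "eef_pos": TCP position; "tcp_rot": TCP orientation; "ft_force": force on the tool from outside, world axes, zero at the start; "moment": the same for the moment, N m; "opening": opening from 0.0 (shut) to 1.0 (fully open); "grip_force": force on a finger pad.
Only numpy, scipy, OpenCV 4.12 (cv2) and the standard library are available. Lean on these libraries where they do the work, as an engineer would, in place of code of your own. Each camera call takes 0.05 s, during which the arm holds its last target. There are 200 camera calls.

TASK

Pick up the mallet and knock the jig's steel release pin down flush with its block, touching the pin with nothing but the mallet, then put the mallet back down on the bench clear of the jig. Then take the flap by its bar, swing it up until it is parallel with the dark pointer beside it, and finish while still holding it there, because it falls shut when let go. Leave the pointer as it is set, and leave the jar, the small wooden box and the bowl where they are.

Things in the scene. Friction and masses are not known exactly. Their poses are not given: they have to be found in the camera images.
- jig: Plywood bevel jig screwed to the bench. Base 18 mm thick, spans x -145..145, y -180..170 mm of its frame; origin on the bench surface; z up; at yaw 0 x points away from the robot. On its -y side a dark wood latch block, 60 x 60 mm, top 85 mm above the bench, centre x -30, y -135 mm. On its +y side an upright side board, x -65..135 mm, 8 mm thick, centre y 150 mm, top 218 mm above the bench.
- pin (a joint): Steel release pin, 20 mm diameter, standing 22 mm out of the latch block's top. Value in m: 0 = up, 0.022 = flush with the block top (its stop). Stiff: about 6 N friction plus a spring adding up to 2 N; it stays where driven. Going down it draws a steel catch off the flap's edge: the flap is locked shut until the pin is about 12 mm down, then free.
- pin_top (a point): Centre of the pin's top face: 107 mm above the bench when up, 85 mm when flush. Jig frame: x -30, y -135 mm.
- flap (a joint): Angle of the flap in rad: 0 = shut and level, grows as its bar end swings up (limit 1.4). The hinge is free: the 0.6 kg flap (may vary by a third) falls shut when let go.
- flap_bar (a point): Middle of the pull bar: steel rod, 12 mm diameter, 120 mm long, parallel to the hinge, 205 mm from the hinge axis in the flap's plane. Arms at its ends hold it 40 mm clear of the board's edge: the middle 100 mm are free all round and can turn in a grip. 55 mm above the bench, 37 over the base, when shut. Axes are the flap's: x from bar to hinge, y along the hinge, z out of its upper face.
- flap_hinge (a point): Point on the hinge axis at mid-width of the flap, 55 mm above the bench; jig frame x 110, y 0 mm. The axis is the jig's y axis. The flap board is 165 mm from hinge to edge, 180 mm wide, 14 mm thick, centred on the plane through hinge axis and bar.
- pointer (a joint): Angle of the dark steel pointer in rad, measured just like the flap's (0 = level, grows as the tip is raised): the angle to which the flap must be brought. It lies between 0.45 and 1.0 and differs each time; a stiff pivot keeps it.
- pointer_tip (a point): Tip of the pointer: a dark steel strip 150 mm long, 16 mm wide, 6 mm thick with a 14 mm bead at the tip. It turns about the flap's hinge axis at jig y 128 mm, beside the flap, in front of the side board. Axes are the pointer's: x from the tip to the pivot.
- mallet: Rubber mallet, 0.42 kg (may vary by a quarter), standing on one face of its head: a black drum, 60 mm diameter, 74 mm tall, axis upright; light wooden handle sticking out level. Origin: centre of the head's lower face; z up; the handle runs along -x to 190 mm from the head's axis, 24 mm wide (y), 28 mm tall (z), its axis 37 mm above the lower face.
- mallet_grip (a point): Good place to grip the handle from above: on its axis, 70 mm from the head's axis, 37 mm above the head's lower face.
- mallet_head (a point): Middle of the mallet's head, 37 mm above its lower face.
- jar: Bystander: closed glass jar, 72 mm diameter, 95 mm tall, origin under its centre.
- keepsake_box: Bystander: small dark wooden box 150 x 55 x 38 mm, origin under its centre.
- bowl: Bystander: small bowl, 96 mm across, 42 mm tall, origin under its centre.

How it is judged (in metres and radians):
On the way, in this order (a step that is already met when the one before it is completed fails the run):
1. the mallet is lifted off the bench (height (world z) of mallet_head above 0.075 m), for 0.1 s.
2. the pin is knocked down flush (within 4 mm) with the mallet (value of joint pin above 0.018 m), for 0.1 s.
3. the mallet is put down on the bench, clear of the jig, and let go (height (world z) of mallet_head below 0.048 m and contact force between the fingers and mallet below 0.05 N and contact force between mallet and jig below 0.05 N and linear speed of mallet below 0.05 m/s), for 0.2 s.
At the end, for the whole second after the job is handed in: Through the last second the gripper's fingers hold the flap (at least 0.5 N) still (under 0.05 rad/s) within 0.07 rad (4 degrees) of parallel with the pointer; the pin is within 4 mm of flush; the mallet lies or stands at rest on the bench itself, touching neither the jig nor the fingers (angle between the x axis of flap_bar and the x axis of pointer_tip, either way round below 0.07 rad and value of joint flap above 0.35 rad and velocity of joint flap between -0.05 and 0.05 rad/s and contact force between the fingers and flap above 0.5 N and value of joint pin above 0.018 m and height (world z) of mallet_head below 0.048 m and linear speed of mallet below 0.02 m/s and contact force between the fingers and mallet below 0.05 N and contact force between mallet and jig below 0.05 N); the arm keeps its last pose, push and grip.
It fails at once if the pin is touched by the robot itself (contact force between any of the fingers, the arm and pin above 0.5 N).
It fails at once if the pointer is moved from its setting (distance of pointer_tip from where it was at the start of the episode above 0.008 m).
It fails at once if the jar is disturbed (distance of jar from where it was at the start of the episode above 0.03 m).
It fails at once if the small wooden box is disturbed (distance of keepsake_box from where it was at the start of the episode above 0.03 m).
It fails at once if the bowl is disturbed (distance of bowl from where it was at the start of the episode above 0.03 m).
It also fails if it takes over 51 s, if anything falls off the work surface, if the arm or the gripper's body presses on something with over 40 N, if the wrist force passes 120 N, or if a joint passes its speed limit or range.

## Working session

There is one attempt and no reset: what is moved stays moved. The work goes in short steps, Python scripts to look and compute and a tool call to move; the robot and the scene stay as the last step left them, time stands still between calls to the robot, and variables do not carry over. Pictures are saved under pics/ and viewed, at most 14 in all, crops included, and the job is handed in when it is done.

Besides the shell and the picture viewer there is one more tool, called by a JSON object that holds its "method" and its "body", one argument or row to a line. move_arm: Moves the arm, as the interface text tells. Scaled input: -1 to 1 covers 0.15 m each way for a shift and pi/2 rad each way for a turn. Its arguments: {"type":"object","properties":{"moves":{"type":"array"},"claw":{"type":"number"}},"required":["moves"]}

```bash
mkdir -p pics
cat > h.py <<'E'
import numpy as np, cv2, json
from cell import monitor, viewer, order, env
def snap(n,f):
    im=viewer.read_camera(n); cv2.imwrite(f,im[:,:,::-1]); return im
def ray(n,uv,info=None):
    c=info or viewer.camera_info(n);K=np.array(c["K"],float);D=np.array(c["dist_coeffs"],float)
    T=np.array(c["camera_from_world"],float);p=cv2.undistortPoints(np.array(uv,float).reshape(-1,1,2),K,D).reshape(-1,2)
    R=T[:3,:3];o=-R.T@T[:3,3];d=np.c_[p,np.ones(len(p))]@R
    return o,d/np.linalg.norm(d,axis=1)[:,None]
def onz(n,uv,z,info=None):
    o,d=ray(n,uv,info);return o+d*((z-o[2])/d[:,2])[:,None]
def tri(n1,a,n2,b):
    A=np.zeros((3,3));B=np.zeros(3)
    for n,uv in((n1,a),(n2,b)):
        o,d=ray(n,uv);P=np.eye(3)-np.outer(d[0],d[0]);A+=P;B+=P@o
    return np.linalg.solve(A,B)
def proj(n,X):
    c=viewer.camera_info(n);T=np.array(c["camera_from_world"],float)
    return cv2.projectPoints(np.array(X,float).reshape(-1,3),cv2.Rodrigues(T[:3,:3])[0],T[:3,3],np.array(c["K"],float),np.array(c["dist_coeffs"],float))[0].reshape(-1,2)
E
python3 - <<'E'
from h import *
a=snap("scene","pics/sc.png");b=snap("side","pics/sd.png")
print(monitor.state())
for n in("scene","side"):print(n,ray(n,[[280,210]]))
E
```

```text
{'t': 0.1, 'joints': array([-1.05611966e-01,  4.91468088e-01,  1.55938124e+00,  4.96059264e-05,
        1.09169308e+00, -1.05638685e-01]), 'qvel': array([ 0.00091655, -0.00236476, -0.00105586,  0.00042566, -0.00014598,
        0.00125175]), 'tau': array([ 2.47082615e-03, -6.13621187e+01, -2.58604574e+01,  6.93451893e-02,
        4.70101309e-02, -2.07912552e-05]), 'eef_pos': array([6.24791416e+02, 4.93905210e-02, 2.14142067e+02]), 'tcp_rot': array([-3.14065283e+00, -1.43897960e-04,  1.57080009e+00]), 'ft_force': array([-0.66777003,  0.24391606,  0.32638413]), 'moment': array([ 0.05801923, -0.01876628,  0.05909537]), 'grip_force': 0.0, 'opening': 1.0016993319480088}
scene (array([ 998.33868608, -654.69055834, 1211.27250665]), array([[-0.33610634,  0.46440411, -0.81936643]]))
side (array([  230.6597221 , -1296.01429415,  1073.35735236]), array([[ 0.19668103,  0.76702746, -0.61072535]]))
```

View pics/sc.png

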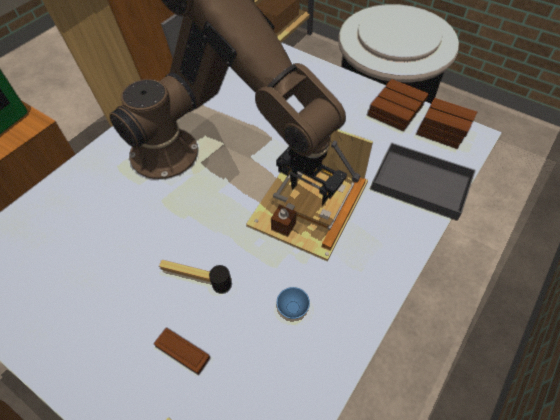

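View pics/sd.png

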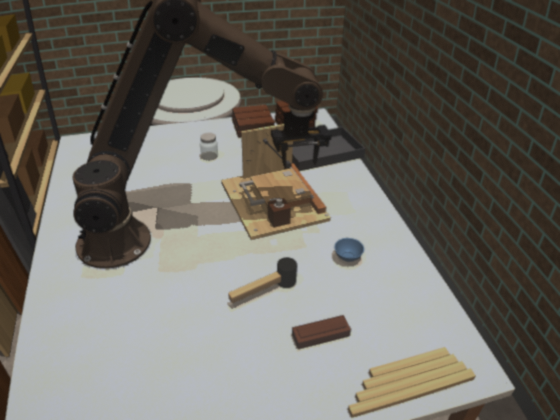

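The scene view shows the mallet head at about (220,279) with its handle end at (160,264), the pin at (284,212), the bowl at (293,303) and the box at (181,350). The side view shows the head at (287,272), the pin at (278,203) and the jar at (208,145).

Run:
```python
from h import *
np.set_printoptions(precision=1,suppress=True)
print("head",tri("scene",[[221,279]],"side",[[287,272]]))
print("handle end",onz("scene",[[160,264]],37),onz("side",[[230,295]],37))
print("head top sc",onz("scene",[[219,272]],74),onz("side",[[287,265]],74))
print("pin",tri("scene",[[284,208]],"side",[[278,201]]),onz("scene",[[284,208]],107),onz("side",[[278,201]],107))
print("corners",onz("scene",[[249,218],[328,254]],18),onz("side",[[249,235],[328,218],[222,184]],18))
a=cv2.imread("pics/sc.png")[110:270,230:390];b=cv2.imread("pics/sd.png")[110:270,200:360]
f=lambda x:cv2.resize(x,(400,400),interpolation=cv2.INTER_CUBIC)
cv2.imwrite("pics/z.png",np.hstack([f(a),f(b)]))
```

```text
head [ 514.3 -289.3   36.1]
handle end [[ 332.7 -354.6   37. ]] [[ 335.2 -343.    37. ]]
head top sc [[ 511.5 -287.6   74. ]] [[ 510.7 -297.7   74. ]]
pin [549.4 -12.1  94.3] [[551.2 -15.7 107. ]] [[546.9 -34.2 107. ]]
corners [[443.4 -61.9  18. ]
 [726.4 -30.7  18. ]] [[440.1 -78.4  18. ]
 [720.3 -49.9  18. ]
 [396.7 230.9  18. ]]
```

View pics/z.png

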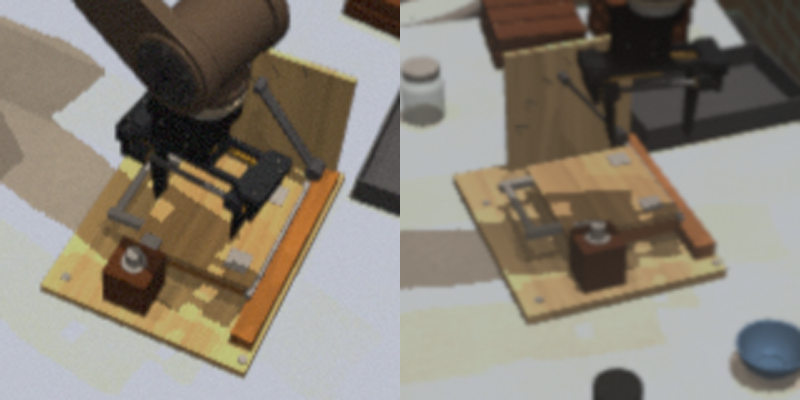

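In the crop, the pin top is at scene (284,211) and side (279,201). The pointer tip bead is at scene (335,145) and side (266,141), and its pivot is near scene (357,177).

Run:
```python
from h import *
np.set_printoptions(precision=1,suppress=True)
print("pin",tri("scene",[[284,211]],"side",[[279.2,200.8]]))
c=np.vstack([onz("scene",[[246.8,224.5],[328,258]],18),onz("side",[[251,236],[330,218],[222,180.8]],18)]);print(c)
J=np.array([[-145,-180],[145,-180],[-145,-180],[145,-180],[-145,170]],float)
zj=J[:,0]+1j*J[:,1];zw=c[:,0]+1j*c[:,1]
m=np.vdot(zj-zj.mean(),zw-zw.mean());y=np.angle(m);o=zw.mean()-np.exp(1j*y)*zj.mean()
print("origin",o,"yaw",y,"res",abs(o+np.exp(1j*y)*zj-zw))
tip=tri("scene",[[334.8,144.8]],"side",[[265.6,141.2]])
w=lambda a:(lambda t:np.array([t.real,t.imag,a[2]]))(o+np.exp(1j*y)*(a[0]+1j*a[1]))
tj=np.exp(-1j*y)*(tip[0]+1j*tip[1]-o)
print("tip",tip,"jig",tj,"angle",np.arctan2(tip[2]-55,110-tj.real),"len",np.hypot(tip[2]-55,110-tj.real))
for n,p in(("pin",(-30,-135,107)),("bar",(-95,0,55)),("hinge",(110,0,55)),("pivot",(110,128,55))):print(n,w(p),proj("scene",w(p)),proj("side",w(p)))
print("jar",onz("side",[[208,150]],30),"bowl",onz("scene",[[293,303]],20))
```

```text
pin [554.1 -19.7  96.8]
[[452.9 -86.2  18. ]
 [733.7 -42.8  18. ]
 [445.5 -84.7  18. ]
 [727.  -51.4  18. ]
 [399.7 251.9  18. ]]
origin (564.9648546047945+110.36971951844055j) yaw 0.1414448706905841 res [6.4 4.6 3.8 8.  6.7]
tip [568.5 247.6 169.1] jig (22.806268510758304+135.36402307075664j) angle 0.9181453421656547 len 143.57730107296874
pin [554.3 -27.5 107. ] [[282.6 211.1]] [[279.7 199.5]]
bar [470.9  97.   55. ] [[283.4 183.2]] [[248.  193.9]]
hinge [673.9 125.9  55. ] [[340.2 205.3]] [[301.5 182.3]]
pivot [655.8 252.6  55. ] [[354.7 177.6]] [[288.  164.5]]
jar [[374. 469.  30.]] bowl [[ 727.5 -226.4   20. ]]
```

{"method": "move_arm", "body": {
  "moves": [-0.3,-0.17,0,0,-0.3,-0.17,0,0,-0.3,-0.17,0,0,-0.3,-0.17,0,0,-0.3,-0.17,0,0,-0.3,-0.17,0,0,-0.28,-0.17,0,0],
  "claw": 60
}}

```text
t: 0.98
eef_pos: [445.4, -313.3, 214.5]
tcp_rot: [-3.141, -0.0, 1.571]
ft_force: [0.4, 0.3, -0.4]
opening: 0.633
grip_force: 0.0
```

{"method": "move_arm", "body": {
  "moves": [0,0,0,0.115,0,0,0,0.115,0,0,0,0.115,0,0,0,0.115,0,0,0,0.115,0,0,0,0.115,0,0,0,0.107,0,0,0,0]
}}

```text
t: 1.98
eef_pos: [446.4, -311.9, 214.4]
tcp_rot: [-3.141, 0.0, 0.32]
ft_force: [0.2, 0.1, -0.0]
opening: 0.631
grip_force: 0.0
```

Run:
```python
from h import *
np.set_printoptions(precision=1,suppress=True)
i=viewer.camera_info("wrist");snap("wrist","pics/w1.png");snap("scene","pics/sc2.png");snap("side","pics/sd2.png")
s=monitor.state();print(s["eef_pos"],s["tcp_rot"]);json.dump({k:np.array(v).tolist() for k,v in i.items()},open("w1.json","w"))
w=cv2.imread("pics/w1.png");cv2.imwrite("pics/w1v.png",np.hstack([cv2.resize(cv2.imread("pics/sd2.png")[110:270,200:360],(380,380),interpolation=2),w[:380,:420]]))
```

```text
[ 446.5 -311.9  214.5] [-3.1  0.   0.3]
```

View pics/w1.png

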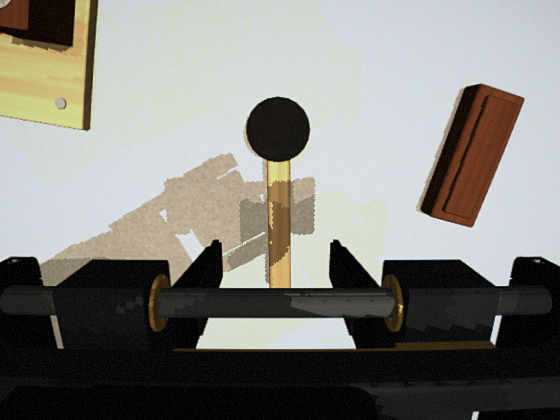

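The wrist view shows the head disc centred at about (278,128) and the handle running straight down to (281,280) between the fingers. The jig corner is at (88,130).

Run:
```python
from h import *
np.set_printoptions(precision=1,suppress=True)
i=json.load(open("w1.json"))
print(onz("wrist",[[278,128]],74,i),onz("wrist",[[279,170],[281,270]],51,i),onz("wrist",[[88,129]],18,i))
```

```text
[[ 513.4 -291.3   74. ]] [[ 474.  -305.7   51. ]
 [ 369.6 -343.    51. ]] [[447.4 -91.7  18. ]]
```

Run:
```python
import cv2,numpy as np
f=lambda x:cv2.resize(x,(400,400),interpolation=cv2.INTER_CUBIC)
cv2.imwrite("pics/z2.png",np.hstack([f(cv2.imread("pics/sc2.png")[120:260,240:380]),f(cv2.imread("pics/sd2.png")[120:260,205:345])]))
```

```text
(no output)
```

View pics/z2.png

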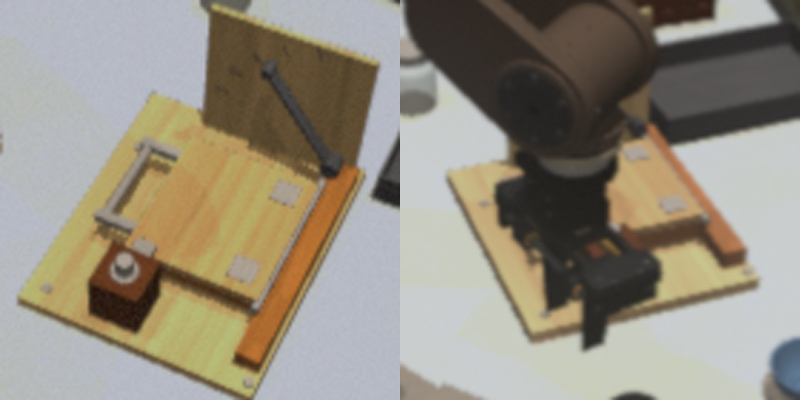

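The clear scene crop gives the jig corners at (247,224), (327.5,258) and (293,153), the pin top at (283,211), the pointer bead at (334,144.5) and the bar ends at (291.5,171.5) and (276,195).

{"method": "move_arm", "body": {
  "moves": [0.033,0.02,0.26,-0.015,0,0,0.26,0,0,0,0.26,0,0,0,0.26,0,0,0,0.26,0,0,0,0,0]
}}

```text
t: 2.88
eef_pos: [451.2, -312.4, 17.6]
tcp_rot: [-3.137, 0.002, 0.344]
ft_force: [0.7, -0.7, 1.1]
opening: 0.634
grip_force: 0.0
```

Run:
```python
from h import *
np.set_printoptions(precision=1,suppress=True)
i=json.load(open("w1.json"))
c=np.vstack([onz("scene",[[247,224.3],[327.5,258.3],[293.2,153.3]],18),onz("scene",[[283,211]],107),onz("scene",[[291.5,171.5],[276,195.3]],58),onz("wrist",[[88,129]],18,i)])
J=np.array([[-145,-180],[145,-180],[-145,170],[-30,-135],[-95,58],[-95,-58],[-145,-180]],float)
zj=J[:,0]+1j*J[:,1];zw=c[:,0]+1j*c[:,1]
m=np.vdot(zj-zj.mean(),zw-zw.mean());y=np.angle(m);o=zw.mean()-np.exp(1j*y)*zj.mean()
print("origin",o,"yaw",y,"scale",abs(m)/np.vdot(zj-zj.mean(),zj-zj.mean()).real,"\n",(o+np.exp(1j*y)*zj-zw))
e=np.exp(1j*y);w=lambda a,b:o+e*(a+1j*b)
print("pin",w(-30,-135),"bar",w(-95,0),"hinge",w(110,0))
n=np.array([(1j*e).real,(1j*e).imag,0]);p0=w(110,128)
for uv in([334.2,144.5],[356.2,177.8]):
  O,d=ray("scene",[uv]);t=(n@(np.array([p0.real,p0.imag,0])-O))/(n@d[0]);X=O+t*d[0]
  q=(X[0]+1j*X[1]-o)/e;print(X,q,np.arctan2(X[2]-55,110-q.real),np.hypot(X[2]-55,110-q.real))
```

```text
origin (567.7328094746634+110.09268501719164j) yaw 0.14039634197788733 scale 0.9852611135934077 
 [-3.6-3.3j  3.5-3.3j -4.2+3.j   1.8-1.1j -0.5+1.8j  1. -0.4j  2. +3.3j]
pin (556.9192927837446-27.77706459009248j) bar (473.66755136838697+96.79880607236942j) hinge (676.6504767556152+125.48559747961738j)
[570.5 239.8 175.9] (20.89665034462083+128j) 0.9357866298288319 150.2116564398858
[661.2 252.6  57.6] (112.4380614375605+127.99999999999997j) 2.321020505618458 3.5759042607777034
```

{"method": "move_arm", "body": {
  "moves": [0,0,0,0,0,0,0,0,0,0,0,0,0,0,0,0,0,0,0,0,0,0,0,0],
  "claw": 0
}}

```text
t: 3.62
eef_pos: [452.3, -313.4, 20.1]
tcp_rot: [3.141, -0.0, 0.342]
ft_force: [-2.2, 0.6, 6.1]
opening: 0.252
grip_force: 30.0
```

{"method": "move_arm", "body": {
  "moves": [0,0,-0.1,0,0,0,-0.2,0,0,0,-0.25,0,0,0,-0.25,0,0,0,-0.25,0,0,0,0,0,0,0,0,0]
}}

```text
t: 4.5
eef_pos: [451.6, -312.8, 176.4]
tcp_rot: [-3.14, 0.001, 0.343]
ft_force: [-0.1, 1.2, -4.0]
opening: 0.249
grip_force: 30.0
```

Run:
```python
from h import *
np.set_printoptions(precision=3,suppress=True)
s=monitor.state();print(s["eef_pos"],s["tcp_rot"],s["ft_force"],s["opening"],s["grip_force"])
i=viewer.camera_info("wrist");im=snap("wrist","pics/w2.png")
g=(im[:300].max(2)<45).astype(np.uint8);g[230:]=0
n,l,st,ce=cv2.connectedComponentsWithStats(g)
for k in range(1,n):
  if st[k,4]>300:print(st[k],ce[k])
json.dump({k:np.array(v).tolist() for k,v in i.items()},open("w2.json","w"))
# handle line at z unknown; head top expected
z=s["eef_pos"][2]-17.6+74
for k in range(1,n):
  if st[k,4]>300:print(onz("wrist",[ce[k]],z,i))
```

```text
[ 451.607 -312.782  176.418] [-3.14   0.001  0.343] [-0.135  1.2   -3.983] 0.24876815196304475 29.99647468328476
[   0    0   53   37 1670] [26.191 15.763]
[  194    62   164   167 21144] [275.601 145.484]
[ 432   91   70  139 2078] [465.733 158.582]
[[ 525.824 -199.584  232.818]]
[[ 513.049 -290.33   232.818]]
[[ 531.603 -354.444  232.818]]
```

{"method": "move_arm", "body": {
  "moves": [0.143,-0.26,0,0,0.143,-0.26,0,0,0.143,-0.26,0,0,0.143,-0.26,0,0,0.143,-0.26,0,0,0.143,-0.26,0,0,0,0,0,0,0,0,0,0]
}}

```text
t: 5.55
eef_pos: [494.4, -49.8, 176.2]
tcp_rot: [-3.141, 0.002, 0.343]
ft_force: [-0.3, -0.7, -3.9]
opening: 0.251
grip_force: 30.0
```

Run:
```python
from h import *
np.set_printoptions(precision=1,suppress=True)
s=monitor.state();print(s["eef_pos"],s["tcp_rot"],s["ft_force"])
snap("side","pics/sd3.png");snap("scene","pics/sc3.png");i=viewer.camera_info("wrist");snap("wrist","pics/w3.png")
f=lambda x:cv2.resize(x,(400,400),interpolation=cv2.INTER_CUBIC)
cv2.imwrite("pics/z3.png",np.hstack([f(cv2.imread("pics/sc3.png")[140:260,220:340]),f(cv2.imread("pics/sd3.png")[130:250,215:335])]))
```

```text
[494.4 -49.8 176.2] [-3.1  0.   0.3] [-0.3 -0.7 -3.9]
```

View pics/z3.png

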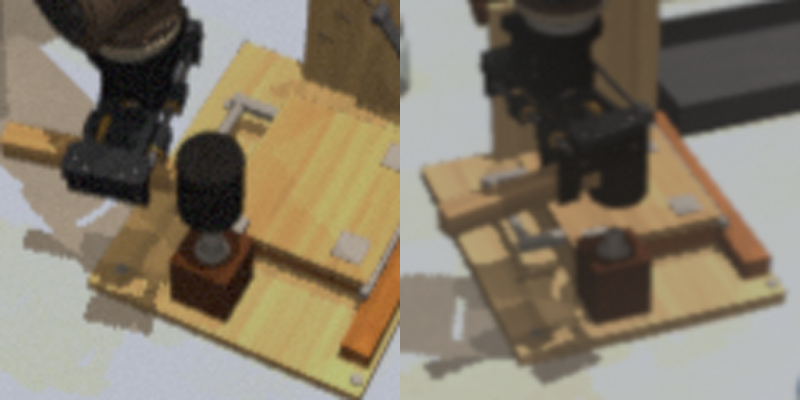

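Mallet head sits directly over the pin in both views (scene crop (210,180) above the pin at (213,248)).

{"method": "move_arm", "body": {
  "moves": [0,0,0.16,0,0,0,0.16,0,0,0,0.033,0,0,0,0.033,0,0,0,0.033,0,0,0,0.033,0,0,0,0.033,0,0,0,0,0]
}}

```text
t: 6.7
eef_pos: [495.1, -49.8, 104.4]
tcp_rot: [3.141, -0.001, 0.343]
ft_force: [-1.0, -2.6, 1.7]
opening: 0.251
grip_force: 30.0
```

Run:
```python
from h import *
np.set_printoptions(precision=2,suppress=True)
s=monitor.state();print(s["eef_pos"],s["tcp_rot"],s["ft_force"],s["moment"])
```

```text
[495.13 -49.76 104.4 ] [ 3.14 -0.    0.34] [-1.03 -2.6   1.67] [-0.68  0.32 -0.14]
```

{"method": "move_arm", "body": {
  "moves": [0,0,0.02,0,0,0,0.02,0,0,0,0,0]
}}

```text
t: 7.08
eef_pos: [494.8, -49.9, 99.3]
tcp_rot: [3.141, -0.001, 0.343]
ft_force: [-9.0, -6.1, 17.4]
opening: 0.251
grip_force: 30.0
```

{"method": "move_arm", "body": {
  "moves": [0,0,0.02,0,0,0,0.02,0,0,0,0,0]
}}

```text
t: 7.45
eef_pos: [494.7, -49.9, 93.3]
tcp_rot: [3.141, -0.0, 0.343]
ft_force: [-8.9, -5.1, 17.5]
opening: 0.255
grip_force: 30.0
```

Run:
```python
from h import *
snap("side","pics/sd4.png");snap("scene","pics/sc4.png");snap("wrist","pics/w4.png")
f=lambda x:cv2.resize(x,(400,400),interpolation=cv2.INTER_CUBIC)
cv2.imwrite("pics/z4.png",np.hstack([f(cv2.imread("pics/sc4.png")[170:250,240:320]),f(cv2.imread("pics/sd4.png")[160:240,240:320])]))
```

```text
(no output)
```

View pics/z4.png

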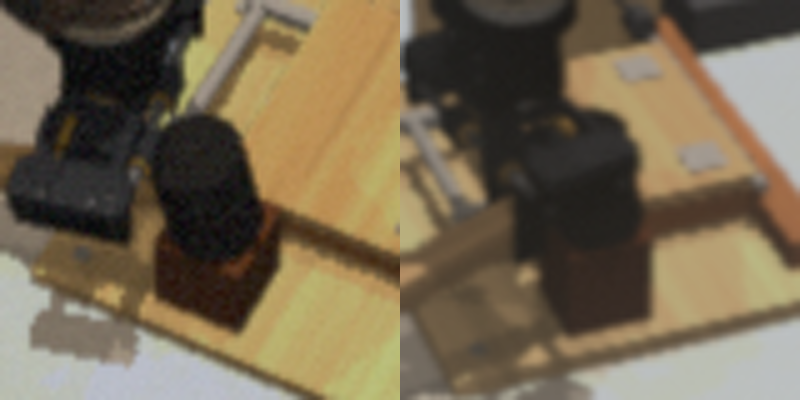

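The head is tilted back in the grip, resting on its near edge, so the pin may not be quite flush. I'll lift, shift forward so that lowest edge sits over the pin, and press again.

{"method": "move_arm", "body": {
  "moves": [0,0,-0.1,0,0,0,-0.05,0,0.08,0,0,0,0.08,0,0,0,0,0,0,0,0,0,0.05,0,0,0,0.03,0,0,0,0.02,0,0,0,0,0]
}}

```text
t: 8.72
eef_pos: [517.3, -41.6, 99.6]
tcp_rot: [-3.141, 0.0, 0.342]
ft_force: [1.0, 0.2, -3.9]
opening: 0.255
grip_force: 30.0
```

{"method": "move_arm", "body": {
  "moves": [0,0,0.02,0,0,0,0.01,0,0,0,0,0]
}}

```text
t: 9.1
eef_pos: [517.4, -41.6, 95.3]
tcp_rot: [-3.142, 0.0, 0.342]
ft_force: [0.6, -0.1, -3.5]
opening: 0.252
grip_force: 30.0
```

{"method": "move_arm", "body": {
  "moves": [0,0,0.013,0,0,0,0.007,0,0,0,0,0]
}}

```text
t: 9.48
eef_pos: [517.6, -41.7, 93.5]
tcp_rot: [3.141, -0.001, 0.343]
ft_force: [-5.7, -0.6, 11.7]
opening: 0.252
grip_force: 30.0
```

{"method": "move_arm", "body": {
  "moves": [0,0,0.01,0,0,0,0,0]
}}

```text
t: 9.72
eef_pos: [517.3, -41.8, 92.3]
tcp_rot: [3.141, -0.001, 0.343]
ft_force: [-7.6, -1.0, 16.0]
opening: 0.256
grip_force: 30.0
```

{"method": "move_arm", "body": {
  "moves": [0,0,-0.15,0,0,0,-0.2,0,0,0,-0.2,0,-0.17,0.26,0,0,-0.17,0.26,0,0,-0.17,0.26,0,0,-0.17,0.26,0,0,-0.17,0.26,0,0,-0.17,0.26,0,0]
}}

```text
t: 10.85
eef_pos: [451.3, -314.8, 173.3]
tcp_rot: [3.141, -0.0, 0.342]
ft_force: [1.2, 0.2, -3.2]
opening: 0.249
grip_force: 30.0
```

Run:
```python
from h import *
print(monitor.state()["eef_pos"])
snap("side","pics/sd5.png");snap("scene","pics/sc5.png")
f=lambda x:cv2.resize(x,(400,400),interpolation=cv2.INTER_CUBIC)
cv2.imwrite("pics/z5.png",np.hstack([f(cv2.imread("pics/sc5.png")[185:245,255:315]),f(cv2.imread("pics/sc5.png")[200:320,150:270])]))
```

```text
[ 451.31956538 -314.83519779  173.33072569]
```

View pics/z5.png

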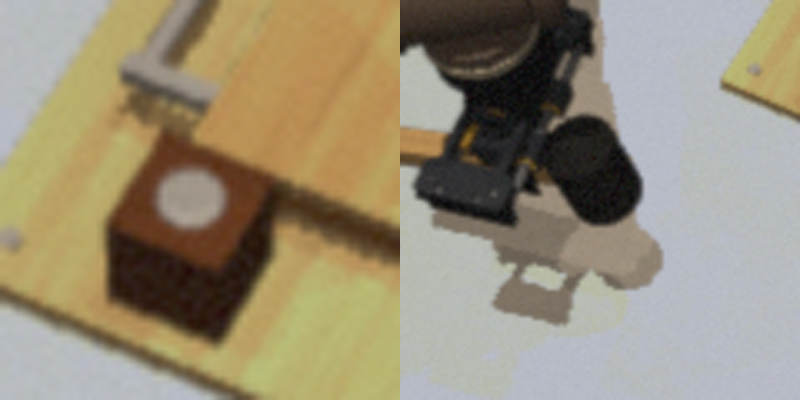

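The scene crop shows the pin as a flat disc level with the block top at (190,198). Now setting the mallet down.

{"method": "move_arm", "body": {
  "moves": [0,0,0.25,0,0,0,0.25,0,0,0,0.25,0,0,0,0.11,0,0,0,0.03,0,0,0,0.03,0,0,0,0.03,0,0,0,0.03,0,0,0,0.03,0,0,0,0,0]
}}

```text
t: 12.2
eef_pos: [451.8, -313.3, 21.6]
tcp_rot: [-3.141, 0.0, 0.342]
ft_force: [-0.3, 0.3, -4.8]
opening: 0.251
grip_force: 30.0
```

{"method": "move_arm", "body": {
  "moves": [0,0,0.02,0,0,0,0.015,0,0,0,0,0]
}}

```text
t: 12.58
eef_pos: [452.1, -313.5, 16.7]
tcp_rot: [3.141, -0.0, 0.343]
ft_force: [0.9, 0.4, -1.5]
opening: 0.251
grip_force: 30.0
```

{"method": "move_arm", "body": {
  "moves": [0,0,0.02,0,0,0,0.01,0,0,0,0,0]
}}

```text
t: 12.95
eef_pos: [451.9, -313.4, 12.0]
tcp_rot: [-3.142, 0.0, 0.343]
ft_force: [1.6, -0.4, -1.7]
opening: 0.251
grip_force: 30.0
```

{"method": "move_arm", "body": {
  "moves": [0,0,0,0,0,0,0,0,0,0,0,0,0,0,0,0,0,0,0,0],
  "claw": 60
}}

```text
t: 13.58
eef_pos: [451.9, -313.4, 12.2]
tcp_rot: [3.142, -0.0, 0.342]
ft_force: [0.5, 0.0, -0.0]
opening: 0.626
grip_force: 0.0
```

Run:
```python
from h import *
print(monitor.state()["opening"],monitor.state()["joints"])
snap("side","pics/sd6.png");snap("scene","pics/sc6.png")
f=lambda x:cv2.resize(x,(400,400),interpolation=cv2.INTER_CUBIC)
cv2.imwrite("pics/z6.png",np.hstack([f(cv2.imread("pics/sc6.png")[210:310,145:245]),f(cv2.imread("pics/sd6.png")[230:330,215:315])]))
```

```text
0.626026840463775 [-7.26499567e-01  6.72327521e-01  1.91283629e+00  9.68746902e-05
  5.56297206e-01  5.01781715e-01]
```

View pics/z6.png

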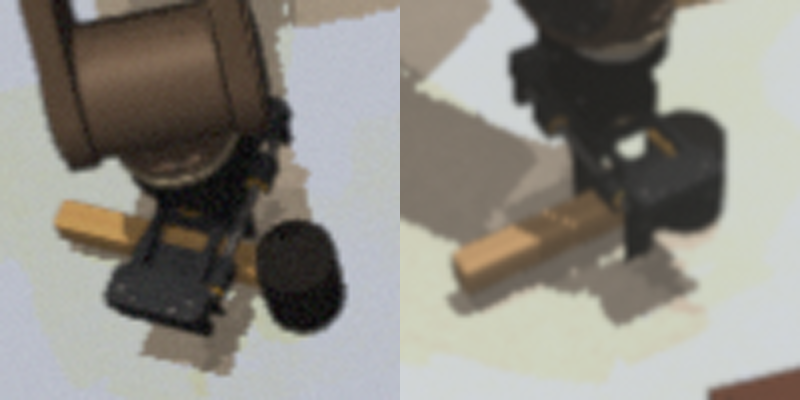

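The mallet stands on the bench with its handle level and free between the open fingers.

{"method": "move_arm", "body": {
  "moves": [0,0,-0.2,0,0,0,-0.3,0,0,0,-0.3,0,0,0,-0.3,0,0,0,-0.23,0]
}}

```text
t: 14.3
eef_pos: [451.9, -313.4, 213.7]
tcp_rot: [3.14, -0.001, 0.342]
ft_force: [0.3, 0.8, -0.2]
opening: 0.632
grip_force: 0.0
```

{"method": "move_arm", "body": {
  "moves": [0.116,-0.28,0,0,0.116,-0.28,0,0,0.116,-0.28,0,0,0.116,-0.28,0,0,0.116,-0.28,0,0,0.116,-0.28,0,0,0.116,-0.28,0,0,0.116,-0.28,0,0,0.116,-0.28,0,0]
}}

```text
t: 15.42
eef_pos: [472.3, 96.8, 211.7]
tcp_rot: [3.141, -0.0, 0.342]
ft_force: [0.1, 0.5, 0.5]
opening: 0.63
grip_force: 0.0
```

{"method": "move_arm", "body": {
  "moves": [0,0,0,-0.109,0,0,0,-0.109,0,0,0,-0.109,0,0,0,-0.109,0,0,0,-0.109,0,0,0,-0.109,0,0,0,-0.109,0,0,0,-0.109,0,0,0,0],
  "claw": 38
}}

```text
t: 16.55
eef_pos: [472.4, 95.3, 211.6]
tcp_rot: [3.142, -0.0, 1.711]
ft_force: [-0.1, -0.8, -0.2]
opening: 0.398
grip_force: 0.0
```

Run:
```python
from h import *
s=monitor.state();print(s["eef_pos"],s["tcp_rot"])
i=viewer.camera_info("wrist");snap("wrist","pics/w7.png");snap("scene","pics/sc7.png");json.dump({k:np.array(v).tolist() for k,v in i.items()},open("w7.json","w"))
print(proj("wrist",[[473.7,96.8,55],[465,156,55],[482,37,55]]))
```

```text
[472.36242903  95.25888437 211.64807416] [ 3.14156104e+00 -1.27980059e-05  1.71099115e+00]
[[277.30609469 198.06658386]
 [276.89365419 138.22009147]
 [277.22902901 253.27272283]]
```

View pics/w7.png

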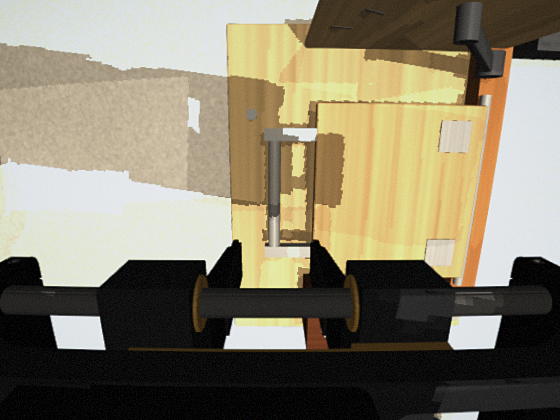

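The wrist view shows the bar at column 274, rows about 133 to 247, parallel to the pads. It is about 3 px left of where I predicted.

Run:
```python
from h import *
np.set_printoptions(precision=1,suppress=True)
i=json.load(open("w7.json"));p=onz("wrist",[[274,145],[274.5,235],[274,192]],58,i);print(p)
d=p[2]-np.array([472.4,95.3,58]);c,s=np.cos(1.711),np.sin(1.711);print("tool x,y",d[0]*c+d[1]*s,d[0]*s-d[1]*c)
```

```text
[[462.9 149.3  58. ]
 [476.2  58.   58. ]
 [469.4 103.2  58. ]]
tool x,y 8.216802391182593 -1.9186213397646548
```

{"method": "move_arm", "body": {
  "moves": [0.04,-0.013,0.2,0,0,0,0.2,0,0,0,0.2,0,0,0,0.2,0,0,0,0.2,0,0,0,0.11,0,0,0,0.06,0,0,0,0,0]
}}

```text
t: 17.65
eef_pos: [469.6, 100.9, 35.9]
tcp_rot: [-3.141, -0.0, 1.711]
ft_force: [0.4, -0.5, 0.5]
opening: 0.4
grip_force: 0.0
```

{"method": "move_arm", "body": {
  "moves": [0,0,0,0,0,0,0,0,0,0,0,0,0,0,0,0],
  "claw": 0
}}

```text
t: 18.15
eef_pos: [470.0, 101.0, 36.5]
tcp_rot: [3.14, 0.0, 1.712]
ft_force: [0.1, -0.3, 3.2]
opening: 0.116
grip_force: 30.0
```

{"method": "move_arm", "body": {
  "moves": [0,0.006,-0.126,0,0,0.017,-0.125,0,0,0.029,-0.123,0,0,0,0,0]
}}

```text
t: 18.65
eef_pos: [477.5, 101.9, 92.7]
tcp_rot: [3.141, 0.0, 1.712]
ft_force: [-0.4, -2.2, -4.3]
opening: 0.119
grip_force: 30.0
```

{"method": "move_arm", "body": {
  "moves": [0,0.041,-0.119,0,0,0.051,-0.115,0,0,0.062,-0.111,0,0,0.071,-0.104,0,0,0.081,-0.097,0,0,0.089,-0.089,0,0,0.097,-0.081,0,0,0,0,0,0,0,0,0]
}}

```text
t: 19.77
eef_pos: [547.0, 111.5, 200.5]
tcp_rot: [-3.135, 0.001, 1.713]
ft_force: [-24.6, -8.9, 30.3]
opening: 0.116
grip_force: 30.0
```

Run:
```python
from h import *
s=monitor.state();print(s["eef_pos"],s["ft_force"],s["grip_force"],s["opening"])
snap("side","pics/sd8.png");snap("scene","pics/sc8.png");snap("wrist","pics/w8.png")
f=lambda x:cv2.resize(x,(400,400),interpolation=cv2.INTER_CUBIC)
cv2.imwrite("pics/z8.png",np.hstack([f(cv2.imread("pics/sc8.png")[120:260,240:380]),f(cv2.imread("pics/sd8.png")[120:260,205:345])]))
```

```text
[546.95031975 111.51832139 200.52598709] [-24.56784288  -8.86387438  30.29888298] 29.989686012268066 0.11564027583118443
```

View pics/z8.png

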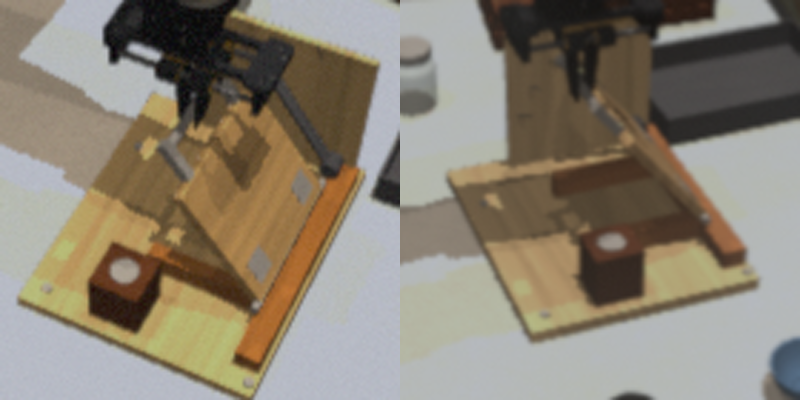

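The flap is up, the pin is flush in both views, and the flap looks near parallel with the pointer. The wrist force is radial (I'm compressing toward the hinge), so I'll relieve it and measure the angle.

{"method": "move_arm", "body": {
  "moves": [0,-0.015,-0.02,0,0,0,0,0,0,0,0,0]
}}

```text
t: 20.3
eef_pos: [548.0, 111.7, 201.7]
tcp_rot: [-3.14, 0.001, 1.712]
ft_force: [1.2, -6.0, -3.9]
opening: 0.115
grip_force: 30.0
```

Run:
```python
from h import *
np.set_printoptions(precision=2,suppress=True)
o=567.7+110.1j;e=np.exp(.1404j)
def pl(cam,uv,yj):
  n=np.array([(1j*e).real,(1j*e).imag,0]);p=o+e*(110+1j*yj);O,d=ray(cam,[uv]);X=O+d[0]*((n@(np.array([p.real,p.imag,0])-O))/(n@d[0]))
  q=(X[0]+1j*X[1]-o)/e;return np.array([q.real,X[2]])
k=140/400
S=lambda u,v:[240+u*k,120+v*k]
D=lambda u,v:[205+(u-400)*k,120+v*k]
for nm,cam,uv in(("sc edge corner","scene",S(182,196)),("sc hinge","scene",S(255,308)),("sd edge corner","side",D(622,135)),("sd hinge","side",D(704,217))):print(nm,pl(cam,uv,-90))
# predicted flap near-side corners and bar end for several angles
for th in(.85,.9,.95):
  P=[]
  for r,h,y in((165,7,-90),(165,-7,-90),(205,0,-60),(165,7,90)):
    q=o+e*(110-r*np.cos(th)+h*np.sin(th)+1j*y);P.append([q.real,q.imag,55+r*np.sin(th)+h*np.cos(th)])
  print(th,((proj("scene",P)-[240,120])/k).round(0).tolist(),((proj("side",P)-[205,120])/k+[400,0]).round(0).tolist())
snap("scene","pics/sc9.png");snap("side","pics/sd9.png");s=monitor.state();print(s["eef_pos"],s["ft_force"])
f=lambda x:cv2.resize(x,(400,600),interpolation=cv2.INTER_CUBIC)
cv2.imwrite("pics/z9.png",np.hstack([f(cv2.imread("pics/sc9.png")[135:255,280:360]),f(cv2.imread("pics/sd9.png")[130:250,245:325])]))
```

```text
sc edge corner [ 14.74 194.82]
sc hinge [108.39  47.77]
sd edge corner [ -5.94 199.8 ]
sd hinge [105.04  56.15]
0.85 [[174.0, 200.0], [165.0, 202.0], [160.0, 153.0], [244.0, 84.0]] [[632.0, 145.0], [623.0, 153.0], [597.0, 118.0], [577.0, 71.0]]
0.9 [[180.0, 199.0], [170.0, 201.0], [167.0, 152.0], [250.0, 82.0]] [[637.0, 140.0], [628.0, 148.0], [603.0, 112.0], [582.0, 66.0]]
0.95 [[186.0, 199.0], [176.0, 200.0], [174.0, 151.0], [256.0, 82.0]] [[643.0, 136.0], [633.0, 143.0], [610.0, 106.0], [587.0, 62.0]]
[548.13 111.73 201.83] [ 0.82 -5.38 -3.33]
```

View pics/z9.png

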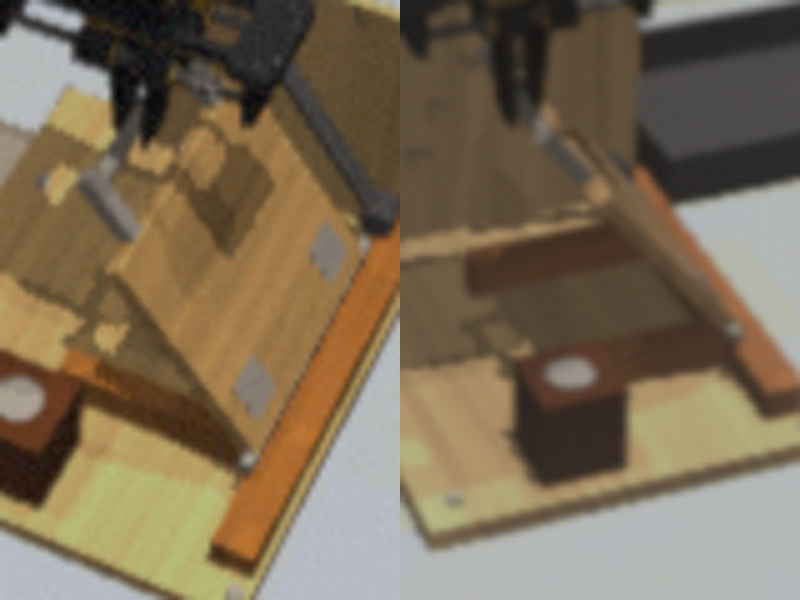

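Force is now low and steady. The flap's near edge runs from about (112,268) to (250,455) in the crop. I'll fit the flap edge and the pointer as lines in the scene view and compare their angles in the hinge-normal plane.

Run:
```python
from h import *
e=np.exp(.1404j);ax=np.array([-e.imag,e.real,0]);xj=np.array([e.real,e.imag,0])
def edge(im,a,b,w=3.0):
  g=cv2.GaussianBlur(im,(0,0),.8).astype(np.float32).sum(2);a,b=np.array(a),np.array(b);t=(b-a)/np.linalg.norm(b-a);n=np.array([-t[1],t[0]])
  o=np.arange(-w,w+.01,.1);P=[]
  for s in np.linspace(.1,.9,40):
    p=(a+s*(b-a))[None]+o[:,None]*n;v=cv2.remap(g,p[:,0].astype(np.float32)[None],p[:,1].astype(np.float32)[None],cv2.INTER_LINEAR)[0]
    P.append(p[np.argmax(abs(np.gradient(v)))])
  return np.array(P)
def ang(P):
  vx,vy,x,y=cv2.fitLine(P.astype(np.float32),cv2.DIST_HUBER,0,.01,.01).ravel()
  L=[[x-20*vx,y-20*vy],[x+20*vx,y+20*vy]];O,d=ray("scene",L);D=np.cross(np.cross(d[0],d[1]),ax);D*=np.sign(D[2])
  r=abs((P-[x,y])@[-vy,vx]);return np.arctan2(D[2],-D@xj),np.median(r)
Z=lambda u,v:(280+u/5,135+v/5)
s9=cv2.imread("pics/sc9.png");s2=cv2.imread("pics/sc2.png")
print("flap near",ang(edge(s9,Z(112,268),Z(245,452))))
print("flap far",ang(edge(s9,Z(280,130),Z(358,238),2)))
c=lambda u,v:np.array((240+u*.35,120+v*.35))
A,B=c(276,80),c(325,152)
t=(B-A)/np.linalg.norm(B-A);n=np.array([-t[1],t[0]])
for k in(-1.5,1.5):print("pointer edge",k,ang(edge(s2,A+k*n,B+k*n,1.2)))
m=np.zeros(s2.shape[:2],np.uint8);cv2.line(m,tuple(A.astype(int)),tuple(B.astype(int)),255,7)
ys,xs=np.nonzero((s2.max(2)<85)&(m>0));print("pointer mask",len(xs),ang(np.c_[xs,ys].astype(float)))
```

```text
flap near (np.float64(0.920384525246841), np.float64(0.15345445475213654))
flap far (np.float64(0.8453146928713121), np.float64(0.3122939496537488))
pointer edge -1.5 (np.float64(0.9396973227027133), np.float64(0.27623516926889513))
pointer edge 1.5 (np.float64(0.8980972930480877), np.float64(0.07501217774621638))
pointer mask 199 (np.float64(0.9085045205976406), np.float64(1.380445338851132))
```

Run:
```python
from h import *
print(order.job_done())
```

```text
the job is handed in; nothing more can be done
None
```

I handed the job in with the pin looking flush in the pictures, the mallet standing on the bench clear of the jig, and the gripper holding the flap at about 0.92 rad against a pointer reading of 0.90–0.94 rad; the hand-in returned no verdict.

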